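Push a worn trimmer blade head through the spring flap of the sill's waste chute

ROBOT

A 6-joint arm with a two-finger parallel gripper is mounted at the origin on the work surface. World frame = base frame: x ahead of the robot, y to its left, z up, the work surface at z = 0. Lengths are in m, angles in rad, forces in N, time in s.
With the tool pointing down it reaches from about 0.425 to 0.95 m from the base axis. Payload 3.5 kg.
Tool frame: the origin (TCP) lies on the centre line of the jaws, within the pads' length; the fingertips stand tip_extent ahead of it and the grasp point (between the pads) lies 2 mm behind it (tip_extent is the distance from the TCP to the fingertips, in m); z points along the fingers, y is the direction in which the jaws open and shut (so a half turn about z gives the same grasp; the last joint's range is limited). The gripper opens to 85 mm and grips with 20 to 120 N. Pads are 22 mm wide; open, the fingers measure 114 mm over their backs; the gripper's body (76 mm by 85 mm) begins 54 mm behind the grasp point. The pads swing forward as they close: fully open they stand 13 mm farther back than shut.
Start: joints at [-1.486, 0.286, 1.577, -0, 1.279, -0.15], TCP at [0.157, -0.656, 0.248] pointing down, gripper open.
Joint ranges: [-2.77, 2.77], [-0.9, 2.22], [0.21, 2.48], [-1.53, 4.67], [0.24, 2.81], [-2.84, 2.84]. Speed limits (rad/s): [2.79, 2.79, 3.14, 3.14, 3.14, 3.14].

INTERFACE

Orientations are given as a unit quaternion [x, y, z, w].
In Python, from plant import * gives the robot as it stands.
- The arm moves only by the shell command python3 -m crank 'ROWS' [FORCE]. ROWS is JSON, a list of rows, each a list of 7 numbers: the gripper's target within -1 to 1 (shut at 1, half-way at 0, fully open at -1), then the shift along the tool's x, y, z in cm, then the turn, a rotation vector about the tool's x, y, z in degrees. In form: [[fingers, tx, ty, tz, wx, wy, wz], ...]. A call has 1 to 5 rows; each row shifts and turns the commanded pose from where the row before left it, along the tool's axes as they then stand; what a row does not reach is not made up. A row lasts 1/10 s, in which the tool goes at most 50 mm and 8.59 degrees, less where a joint would pass 70% of its speed; a pose out of reach is approached as far as the arm can. A call is refused whole if a number of a shift passes 5 or a number of a turn 8.59, either way. A call with a gripper value outside its range is refused whole. The fingers move at their own pace and stop on an object; FORCE is the grip in N (left out, the last holds). Time passes only in rows, so rows that do not move let the fingers close. It gives the time, the measured TCP pose, the force and the opening at its end, in the units of the state.
- get_state(): the state, without advancing time (a new reading comes with each control period).
- read_camera(name): name is "scene" or "side" or "wrist"; returns a dict with "color" (420x560x3 uint8, red, green, blue), "vfov" (degrees; the focal length in pixels is half the picture's height over the tangent of half this angle, whatever the lens; pixels are square), "cx", "cy" (the principal point, pixels), "cam_to_world" (4x4, takes a point from camera to world coordinates). Camera axes: x right, y up, looking along -z (the intrinsics and any distortion apply to the point x, -y, -z); pixel columns grow to the right and rows downward; lengths in m; the calibration is good to about 2 mm. A picture is of the moment at which its call begins. There is no depth.
- sign_off(): hands the job in, once; it reports no verdict.
Trained networks look in the newest picture that a camera, given by its name, has taken for a name from the list of things; names that differ only in an ending like _2 or _b are one class to them, and where a whole thing is asked for, a point or a joint stands for the part that bears it (a point fixed in the world has none). Each returns a list of dicts, best first, with "p" (0 to 1); they miss things now and then, are a little off and sometimes report something else, mostly with a low value. They report only what shows in the picture. A call takes as long as a camera call. They do not tell look-alikes from the thing itself.
- trace(thing, camera): "pixels" (420x560 bool, what is visible of it) and "location" ([column, row] in pixels, amid what is visible of it).
- place_of(thing, camera): "location" ([column, row] in pixels: a listed point, or the origin of a listed thing).
The state is a dict: "time": time; "qpos": joint angles; "dq": joint speeds; "joint_efforts": joint torques, N m; "eef_pos": TCP position; "tcp_rot": TCP orientation; "contact_force": force on the tool from outside, world axes, zero at the start; "wrist_torque": the same for the moment, N m; "opening": opening from 0.0 (shut) to 1.0 (fully open).
Only numpy, scipy, OpenCV 4.12 (cv2) and the standard library are available. Lean on these libraries where they do the work, as an engineer would, in place of code of your own. Each camera call takes 0.05 s, during which the arm holds its last target.

TASK

The worn trimmer blade head lying on the granite sill is sharp, so it goes into the sill's waste chute without being picked up or lifted. Push it along the sill to the chute, press the spring flap down with one finger and keep it held open while the other finger pushes the blade head over the lip and in; once it has dropped inside, take the fingers out so that the flap shuts behind it. Leave the cologne flask, brush stand, bowl and trimmer dock where they stand.

Things in the scene. Friction and masses are not known exactly. Their poses are not given: they have to be found in the camera images.
- sill: fixed raised sill, granite slab on tiled boxing, 1240 mm long (its y) and 275 mm deep (its x), flat top 150 mm above the counter, turned up to 0.12 rad. A square waste chute, 110 x 110 mm, opens in the top halfway along. Origin: on the counter, straight below the middle of the opening; x points away from the robot, y along the sill to the robot's left (lip to hinge), z up
- lip (a point): middle of the chute's right-hand edge (at the flap's free edge), on the top face of the granite, 55 mm from the opening's middle; axes as the sill's. The steel trim round the chute is 12 mm wide and flush, no step to slide over; below are upright steel walls down to the bin floor, 6 mm above the counter
- hinge (a point): middle of the chute's left-hand edge (the flap's hinge line, with visible knuckles), on the top face, 110 mm from the lip; axes as the sill's
- flap (a joint): angle (rad) of the flush metal flap, 106 x 106 x 3 mm, hinged on the chute's left edge (knuckles show): 0 shut, level with the granite; grows as the free lip-side edge swings down into the chute; stop at 1.25. A spring shuts it when let go: 1 N at the free edge starts it, 2 N there holds it at 0.8 (about 5 N at 30 mm from the hinge). The blade head's weight does not open it
- blade_head: worn trimmer head: black block 42 mm wide (x), 20 deep (y), 14 high, with steel teeth 6 mm long, 4 high along the foot of its +y side: 26 mm overall in y. 45 g, loose, friction about 0.6. Origin: middle of the 42 x 26 underside. Lies on the sill right of the chute, 65 to 165 mm from the lip, within 25 mm of the chute's middle line, teeth to the chute, turned up to 0.6 rad from the sill
- flask: bystander: cut-glass cologne flask, 50 x 32 mm, 112 mm high, loose on the sill left of the chute; origin under its middle
- brush_stand: bystander: chrome stand with a shaving brush hung on it, foot 72 mm across, 150 mm high, loose on the sill left of the chute; origin under its middle
- bowl: bystander: white ceramic bowl, 90 mm across, 48 mm high, loose on the sill left of the chute; origin under its middle
- dock: bystander: silver trimmer charging dock with toggle switch, a comb on its shelf and the trimmer standing in it, 100 x 85 mm, 158 mm high, loose on the sill right of the blade head, about 350 mm from the lip; origin under its middle
Not all that is in view belongs to the job. What is meant by the blade_head is not orange, purple or yellow, and is the smaller of those in its own colour.

How it is judged:
By the outcome, as a careful person would: the job done as asked, in the order asked, and still so for the second after the job is handed in, with the robot touching nothing.
It also fails if it takes over 58 s, if anything falls off the work surface, if the arm or the gripper's body presses on something with over 40 N, if the wrist force passes 120 N, or if a joint passes its speed limit or range.

## Working session

There is one attempt and no reset: what is moved stays moved. The work goes in short steps, Python scripts to look and compute and a shell command to move; the robot and the scene stay as the last step left them, time stands still between calls to the robot, and variables do not carry over. Pictures are saved under pics/ and viewed, and the job is handed in when it is done.

```bash
ls; mkdir -p pics; python3 - <<'E'
from plant import *
import cv2
s=get_state(); print({k:s[k] for k in s})
for n in ("scene","side","wrist"):
    c=read_camera(n); cv2.imwrite(f"pics/{n}0.png",c["color"][:,:,::-1]); print(n,c["vfov"],c["cx"],c["cy"],c["cam_to_world"],[k for k in c])
    for t in ("lip","hinge","blade_head","flask","brush_stand","bowl","dock"):
        print(t,[(round(d["p"],2),[round(float(x),1) for x in d["location"]]) for d in place_of(t,n)])
E
```

```text
pics
{'time': 0.0, 'qpos': array([-1.48597623e+00,  2.87208447e-01,  1.57818393e+00,  2.42099402e-05,
        1.27857023e+00, -1.50018518e-01]), 'dq': array([-1.33971862e-03,  5.38873707e-04,  8.26170275e-04,  4.94349606e-05,
       -9.88507152e-04, -1.02607867e-03]), 'joint_efforts': array([-3.04031873e-04, -4.05984235e+01, -2.92625785e+01, -1.80251327e-04,
        5.69074255e-03, -2.82363786e-06]), 'eef_pos': array([ 0.15703252, -0.6558502 ,  0.24691484]), 'tcp_rot': array([ 9.93113983e-01,  1.17146117e-01,  5.02040078e-05, -1.18397128e-03]), 'contact_force': array([-0.00401579, -0.12786387, -0.08315088]), 'wrist_torque': array([ 0.01313267, -0.02183149, -0.02757902]), 'opening': 0.9981583616760722}
scene 48.872732217061795 274.5942114965727 212.28598521765284 [[-0.38316443 -0.75467506  0.53258855  1.36496587]
 [ 0.92354342 -0.30309011  0.23495519  0.39850679]
 [-0.01589251  0.58189512  0.81310854  1.2420419 ]
 [ 0.          0.          0.          1.        ]] ['color', 'vfov', 'cx', 'cy', 'cam_to_world']
lip [(0.65, [233.5, 162.4])]
hinge [(0.6, [263.6, 178.9])]
blade_head [(0.66
[... 597 characters left out ...]
[253.8, 232.7])]
blade_head [(0.79, [354.3, 250.6]), (0.76, [325.9, 230.8]), (0.7, [410.6, 319.6]), (0.57, [293.1, 304.0]), (0.55, [391.3, 286.8])]
flask [(0.82, [198.5, 139.9])]
brush_stand [(0.73, [194.2, 162.6])]
bowl [(0.69, [219.3, 175.5])]
dock []
wrist 63.421741699533015 279.8328583877975 214.08005727572248 [[ 2.32871888e-01  9.20130014e-01  3.14851459e-01  2.38282888e-01]
 [-9.72507263e-01  2.20145285e-01  7.59320531e-02 -6.37216922e-01]
 [ 5.54296743e-04 -3.23877771e-01  9.46098770e-01  3.73267081e-01]
 [ 0.00000000e+00  0.00000000e+00  0.00000000e+00  1.00000000e+00]] ['color', 'vfov', 'cx', 'cy', 'cam_to_world']
lip []
hinge []
blade_head []
flask []
brush_stand []
bowl []
dock []
```

View pics/scene0.png

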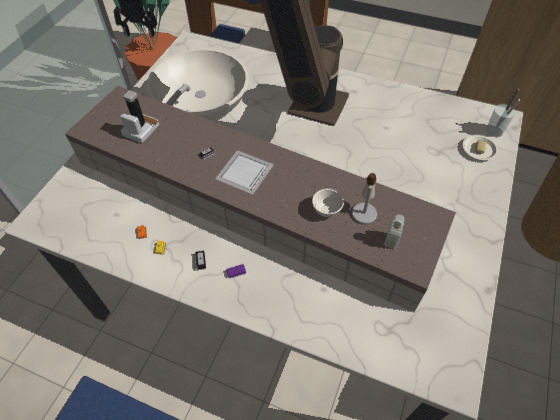

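View pics/side0.png

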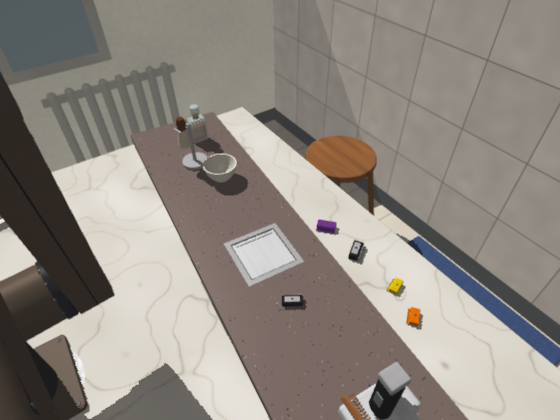

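View pics/wrist0.png

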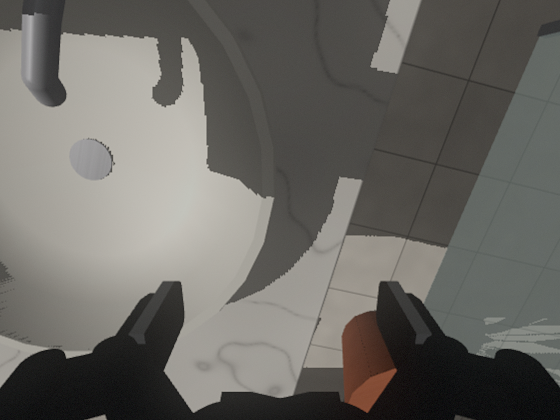

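The scene view shows the small black head on the sill at (207,153) with the chute at (245,172). The side view shows the head at (292,300) and the chute at (263,253). The larger black, orange, yellow and purple look-alikes lie on the counter behind the sill.

```bash
cat > h.py <<'E'
import numpy as np
from plant import *
def ray(c,uv):
    f=c["color"].shape[0]/2/np.tan(np.radians(c["vfov"])/2)
    d=np.array([(uv[0]-c["cx"])/f,-(uv[1]-c["cy"])/f,-1.])
    M=np.array(c["cam_to_world"]); d=M[:3,:3]@d
    return M[:3,3],d/np.linalg.norm(d)
def onz(c,uv,z):
    o,d=ray(c,uv); return o+d*(z-o[2])/d[2]
def proj(c,p):
    f=c["color"].shape[0]/2/np.tan(np.radians(c["vfov"])/2)
    M=np.array(c["cam_to_world"]); q=M[:3,:3].T@(np.asarray(p)-M[:3,3])
    return np.array([c["cx"]+f*q[0]/-q[2], c["cy"]-f*q[1]/-q[2]])
def tri(c1,a,c2,b):
    (o1,d1),(o2,d2)=ray(c1,a),ray(c2,b)
    t=np.linalg.lstsq(np.stack([d1,-d2],1),o2-o1,rcond=None)[0]
    p,q=o1+d1*t[0],o2+d2*t[1]; return (p+q)/2,np.linalg.norm(p-q)
E
python3 - <<'E'
from h import *
import plant,cv2
print([k for k in dir(plant) if not k.startswith('__')])
try: print(tip_extent)
except Exception as e: print(e)
C={n:read_camera(n) for n in("scene","side")}
for t in ("lip","hinge","flask","brush_stand","bowl","dock"):
    L={n:place_of(t,n) for n in C}
    for n in C:
        if L[n]: print(t,n,onz(C[n],L[n][0]["location"],.15).round(4))
for n,r in(("scene",(207,153)),("side",(292,300))):
    for d in place_of("blade_head",n):
        if np.hypot(*(np.array(d["location"])-r))<15: print("place",n,d["p"],onz(C[n],d["location"],.15).round(4))
    for d in trace("blade_head",n):
        if np.hypot(*(np.array(d["location"])-r))<15:
            ys,xs=np.nonzero(d["pixels"]); 
            print("trace",n,d["p"],len(xs)); 
            print(cv2.minAreaRect(np.stack([xs,ys],1).astype(np.float32)))
im=C["side"]["color"][:,:,::-1]; cv2.imwrite("pics/side_crop.png",cv2.resize(im[210:340,210:370],None,fx=5,fy=4.5,interpolation=cv2.INTER_CUBIC)[:600,:800])
im=C["scene"]["color"][:,:,::-1]; cv2.imwrite("pics/scene_crop.png",cv2.resize(im[120:220,180:300],None,fx=6,fy=6,interpolation=cv2.INTER_CUBIC))
E
```

```text
['Unreachable', 'get_state', 'place_of', 'read_camera', 'sign_off', 'tip_extent', 'trace']
0.017
lip scene [ 0.5384 -0.1212  0.15  ]
lip side [ 0.537  -0.1044  0.15  ]
hinge scene [ 0.5403 -0.0125  0.15  ]
hinge side [ 0.5464 -0.0026  0.15  ]
flask scene [0.611  0.4241 0.15  ]
flask side [0.6253 0.4355 0.15  ]
brush_stand scene [0.5545 0.3304 0.15  ]
brush_stand side [0.5537 0.3258 0.15  ]
bowl scene [0.5828 0.2141 0.15  ]
bowl side [0.5904 0.2236 0.15  ]
dock scene [ 0.5064 -0.4705  0.15  ]
place scene 0.56 [ 0.5174 -0.2051  0.15  ]
place side 0.81 [ 0.5219 -0.198   0.15  ]
trace side 0.63 249
((292.0, 300.5), (11.0, 20.0), 90.0)
```

View pics/side_crop.png

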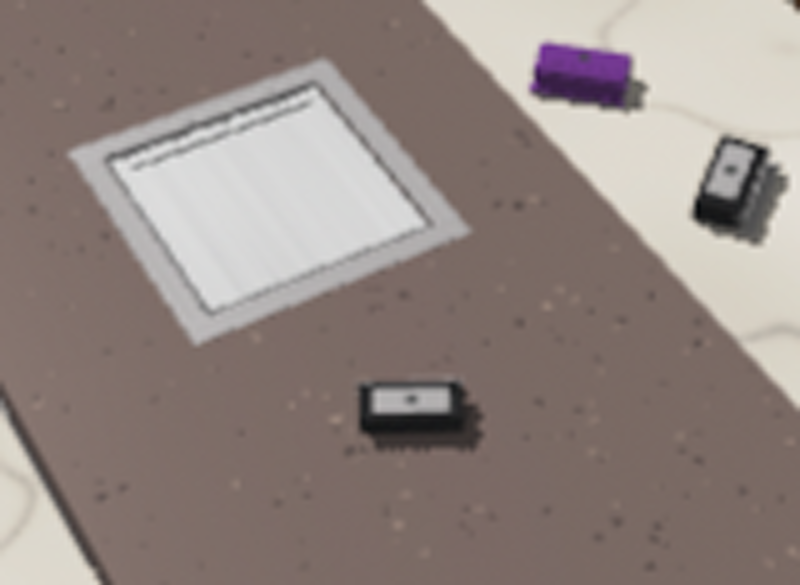

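View pics/scene_crop.png

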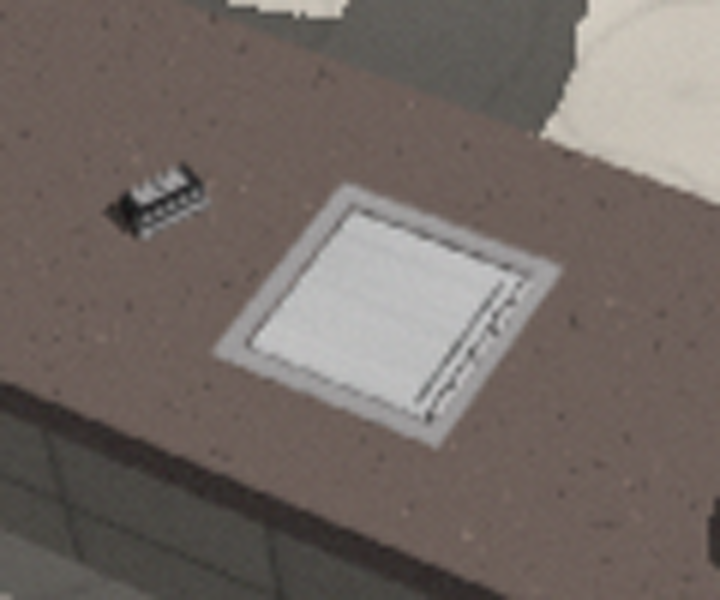

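```bash
python3 - <<'E'
from h import *
C={n:read_camera(n) for n in("scene","side")}
sd=lambda u,v:(u/5+210-.4,v/4.5+210-.4)
sc=lambda u,v:(u/6+180-.4,v/6+120-.4)
S={"hn":(sd(108,158),sc(527,272)),"hf":(sd(318,83),sc(428,418)),"lf":(sd(432,228),sc(250,347)),"ln":(sd(212,313),sc(355,208)),
"ohn":(sd(68,152),sc(563,266)),"ohf":(sd(327,60),sc(438,446)),"olf":(sd(470,232),sc(213,350)),"oln":(sd(197,345),sc(347,184))}
P={}
for k,(a,b) in S.items():
    p,e=tri(C["side"],a,C["scene"],b)
    print(k,onz(C["side"],a,.15).round(4)[:2],onz(C["scene"],b,.15).round(4)[:2],p.round(4),round(e,4))
# blade top corners at z=.164
print("blade side top:")
for q in((361,384),(460,380),(465,412),(362,414),(362,432),(465,432)): print(q,onz(C["side"],sd(*q),.164).round(4)[:2],onz(C["side"],sd(*q),.15).round(4)[:2])
print("scene teeth base:")
for q in((143,238),(210,202)): print(q,onz(C["scene"],sc(*q),.15).round(4)[:2])
for q in((122,194),(185,165),(203,180),(138,212)): print(q,onz(C["scene"],sc(*q),.164).round(4)[:2])
E
```

```text
hn [ 0.4931 -0.002 ] [ 0.4893 -0.0079] [ 0.492  -0.006   0.1542] 0.0013
hf [ 0.6005 -0.0136] [ 0.5974 -0.016 ] [ 0.5992 -0.0153  0.1523] 0.0004
lf [ 0.5881 -0.1227] [ 0.589 -0.12 ] [ 0.5884 -0.1212  0.1484] 0.0013
ln [ 0.4823 -0.1106] [ 0.4816 -0.1108] [ 0.4821 -0.1107  0.1504] 0.0003
ohn [0.48  0.012] [0.4785 0.008 ] [0.4797 0.0093 0.1524] 0.0016
ohf [ 0.6133 -0.0021] [ 0.6118 -0.0041] [ 0.6127 -0.0034  0.1515] 0.0003
olf [ 0.6003 -0.1342] [ 0.5978 -0.1368] [ 0.5993 -0.1356  0.1522] 0.0003
oln [ 0.4678 -0.1224] [ 0.4674 -0.1222] [ 0.4677 -0.1223  0.1501] 0.0004
blade side top:
(361, 384) [ 0.5067 -0.1862] [ 0.5119 -0.1785]
(460, 380) [ 0.5404 -0.2069] [ 0.5462 -0.1997]
(465, 412) [ 0.5322 -0.2213] [ 0.5379 -0.2143]
(362, 414) [ 0.4983 -0.199 ] [ 0.5033 -0.1917]
(362, 432) [ 0.4932 -0.2065] [ 0.4981 -0.1992]
(465, 432) [ 0.5262 -0.2293] [ 0.5318 -0.2226]
scene teeth base:
(143, 238) [ 0.5426 -0.2062]
(210, 202) [ 0.5064 -0.1848]
(122, 194) [ 0.5295 -0.2234]
(185, 165) [ 0.4984 -0.2019]
(203, 180) [ 0.5046 -0.188 ]
(138, 212) [ 0.5378 -0.2095]
```

```bash
cat >> h.py <<'E'
from scipy.spatial.transform import Rotation as Ro
lip=np.array([.5352,-.1157,.15]); xs=np.array([.9953,-.0969,0]); ys=np.array([.0969,.9953,0]); zs=np.array([0,0,1.])
def W(x,y,z): return lip+(x*xs+y*ys+z*zs)/1000   # sill mm rel. lip
def S(p): d=(np.asarray(p)-lip)*1000; return np.array([d@xs,d@ys,d[2]])
def cur():
    s=get_state(); return s,np.array(s["eef_pos"]),Ro.from_quat(s["tcp_rot"])
def go(target,Rt=None):
    s,p,R=cur()
    print("sill tcp mm",S(p).round(1),"shift cm",((R.inv().apply(np.asarray(target)-p))*100).round(2),end=" ")
    if Rt is not None: print("turn deg",np.degrees((R.inv()*Rt).as_rotvec()).round(2),end="")
    print()
def down(yaxis,tilt=0):  # tool y = yaxis, z down
    z=np.array([0,0,-1.]); y=np.asarray(yaxis); x=np.cross(y,z)
    return Ro.from_matrix(np.stack([x,y,z],1))
E
python3 - <<'E'
from h import *
go([.157,-.656,.32]); go([.30,-.40,.32],down(xs)); go([.5144,-.2463,.22])
E
```

```text
sill tcp mm [-324.  -574.9   98.3] shift cm [ 0.01 -0.05 -7.17] 
sill tcp mm [-324.  -574.9   98.3] shift cm [ 19.87 -21.62  -7.17] turn deg [ -0.    -0.   -70.99]
sill tcp mm [-324.  -574.9   98.3] shift cm [ 44.3  -31.58   2.83]
```

```bash
python3 -m crank '[[-1,0,0,-3.5,0,0,0],[-1,0,0,-3.5,0,0,0],[-1,2.5,-2.7,0,0,0,0],[-1,2.5,-2.7,0,0,0,0],[-1,2.5,-2.7,0,0,0,0]]' && python3 -m crank '[[0.7,2.5,-2.7,0,0,0,0],[0.7,2.5,-2.7,0,0,0,0],[0.7,2.5,-2.7,0,0,0,0],[0.7,2.5,-2.7,0,0,0,0],[0.7,2.5,-2.7,0,0,0,0]]' && python3 -m crank '[[0.7,0,0,0,0,0,-8],[0.7,0,0,0,0,0,-8],[0.7,0,0,0,0,0,-8],[0.7,0,0,0,0,0,-8],[0.7,0,0,0,0,0,-8]]' && python3 -m crank '[[0.7,0,0,0,0,0,-8],[0.7,0,0,0,0,0,-8],[0.7,0,0,0,0,0,-8],[0.7,0,0,0,0,0,-7],[0.7,0,0,0,0,0,0]]'
python3 - <<'E'
from h import *
go(W(-8,-135,70),down(xs))
E
```

```text
time: 2.7
eef_pos: [0.2115, -0.5593, 0.3187]
tcp_rot: [0.993, 0.117, 0.0, 0.0]
contact_force: [-0.3, 0.3, -0.1]
opening: 0.998
time: 3.2
eef_pos: [0.3018, -0.3985, 0.3185]
tcp_rot: [0.993, 0.117, 0.0, 0.0]
contact_force: [0.4, 0.1, 0.5]
opening: 0.156
time: 3.7
eef_pos: [0.3014, -0.3998, 0.3185]
tcp_rot: [0.892, 0.452, -0.0, 0.0]
contact_force: [-0.5, -0.3, -0.5]
opening: 0.15
time: 4.2
eef_pos: [0.3013, -0.3998, 0.3185]
tcp_rot: [0.741, 0.672, -0.0, 0.0]
contact_force: [0.6, -0.6, 0.9]
opening: 0.148
sill tcp mm [-205.3 -305.4  168.5] shift cm [17.04 19.73  9.85] turn deg [0.01 0.01 0.  ]
```

```bash
python3 -m crank '[[0.7,2.8,3.3,1,0,0,0],[0.7,2.8,3.3,1,0,0,0],[0.7,2.8,3.3,1,0,0,0],[0.7,2.8,3.3,1.5,0,0,0],[0.7,2.8,3.3,2,0,0,0]]' && python3 -m crank '[[0.7,3.0,3.2,3.3,0,0,0],[0.7,0,0,0,0,0,0]]'
python3 - <<'E'
from h import *
import cv2
go(W(-8,-135,25),down(xs))
for n in("wrist","side"):
    c=read_camera(n); cv2.imwrite(f"pics/{n}1.png",c["color"][:,:,::-1])
E
```

```text
time: 4.7
eef_pos: [0.4809, -0.2757, 0.2541]
tcp_rot: [0.742, 0.671, 0.0, 0.002]
contact_force: [0.2, -1.3, 0.7]
opening: 0.148
time: 4.9
eef_pos: [0.5113, -0.2476, 0.218]
tcp_rot: [0.74, 0.673, -0.0, -0.004]
contact_force: [-0.2, -0.6, -0.9]
opening: 0.147
sill tcp mm [ -11.  -133.6   68. ] shift cm [-0.16  0.33  4.3 ] turn deg [-0.4  -0.32  0.13]
```

View pics/wrist1.png

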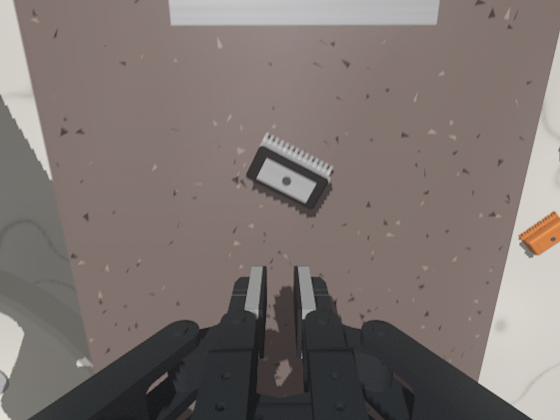

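View pics/side1.png

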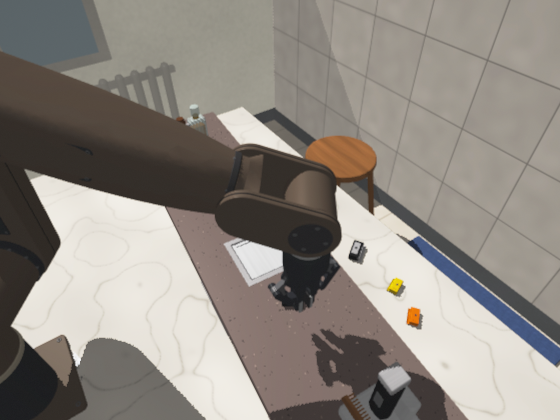

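The wrist view shows the blade head at (288,178), teeth towards the chute, whose trim edge is at row 22. Both fingertips, at (257,275) and (305,275), are behind the head.

```bash
python3 - <<'E'
from h import *
c=read_camera("wrist")
for q,z in(((286,181),.164),((267,134),.15),((333,173),.15),((247,178),.164),((316,211),.164),((171,25),.15),((438,25),.15),((255,268),.20),((306,268),.2)): print(q,S(onz(c,q,z)).round(1))
E
python3 -m crank '[[0.7,0,0.15,2,0,0,0],[0.7,0,0.15,2,0,0,0],[0.7,0,0,0.6,0,0,0],[0.7,0,0,0.2,0,0,0],[0.7,0,0,0.2,0,0,0]]'
python3 -m crank '[[0.7,0,0,0.1,0,0,0],[0.7,0,0,0,0,0,0]]'
```

```text
(286, 181) [ -7.8 -97.3  14. ]
(267, 134) [-18.5 -73.4   0. ]
(333, 173) [ 20.  -95.8   0. ]
(247, 178) [-29.3 -95.7  14. ]
(316, 211) [   9.3 -114.7   14. ]
(171, 25) [-67.4 -18.5   0. ]
(438, 25) [ 70.1 -18.5   0. ]
(255, 268) [ -23.1 -131.9   50. ]
(306, 268) [   1.5 -131.9   50. ]
time: 5.55
eef_pos: [0.514, -0.2535, 0.1748]
tcp_rot: [0.741, 0.672, 0.0, 0.001]
contact_force: [-0.8, 0.2, 0.3]
opening: 0.151
time: 5.75
eef_pos: [0.514, -0.2527, 0.1732]
tcp_rot: [0.741, 0.672, 0.0, 0.001]
contact_force: [0.1, -0.0, 0.3]
opening: 0.151
```

```bash
python3 -m crank '[[0.7,0,0,0.2,0,0,0],[0.7,0,0,0.1,0,0,0],[0.7,0,0,0,0,0,0]]'
python3 - <<'E'
from h import *
import cv2
go(W(-8,-45,25),down(xs))
c=read_camera("wrist"); cv2.imwrite(f"pics/wrist2.png",c["color"][:,:,::-1])
E
```

```text
time: 6.05
eef_pos: [0.5137, -0.2522, 0.1691]
tcp_rot: [0.74, 0.672, -0.0, -0.0]
contact_force: [-0.8, -0.3, 0.1]
opening: 0.15
sill tcp mm [  -8.2 -138.    19.1] shift cm [ 9.3   0.02 -0.59] turn deg [-0.02 -0.01  0.02]
```

View pics/wrist2.png

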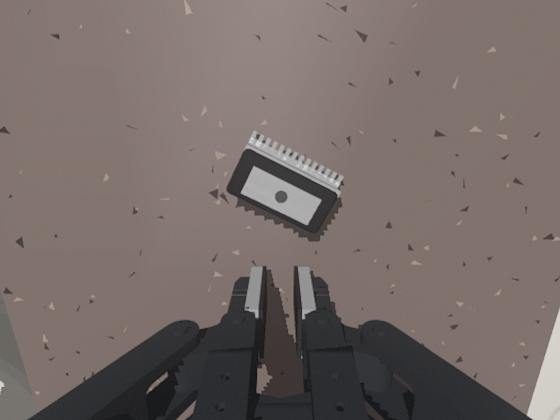

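```bash
python3 -m crank '[[0.7,1,0,0,0,0,0],[0.7,1,0,0,0,0,0],[0.7,1,0,0,0,0,0],[0.7,1,0,0,0,0,0],[0.7,1,0,0,0,0,0]]';python3 -m crank '[[0.7,1,0,0,0,0,0],[0.7,0.5,0,0,0,0,0],[0.7,0.5,0,0,0,0,0],[0.7,0,0,0,0,0,0]]'
python3 - <<'E'
from h import *
import cv2
go(W(-8,-45,25),down(xs))
c=read_camera("wrist"); cv2.imwrite(f"pics/wrist3.png",c["color"][:,:,::-1])
E
```

```text
time: 6.6
eef_pos: [0.5186, -0.2015, 0.1693]
tcp_rot: [0.74, 0.672, -0.0, 0.0]
contact_force: [0.4, 0.0, -0.7]
opening: 0.149
time: 7.0
eef_pos: [0.5205, -0.1821, 0.1693]
tcp_rot: [0.74, 0.672, 0.0, -0.0]
contact_force: [-0.9, -0.1, 0.4]
opening: 0.147
sill tcp mm [ -8.2 -67.5  19.3] shift cm [ 2.25  0.02 -0.57] turn deg [-0.   -0.01  0.05]
```

View pics/wrist3.png

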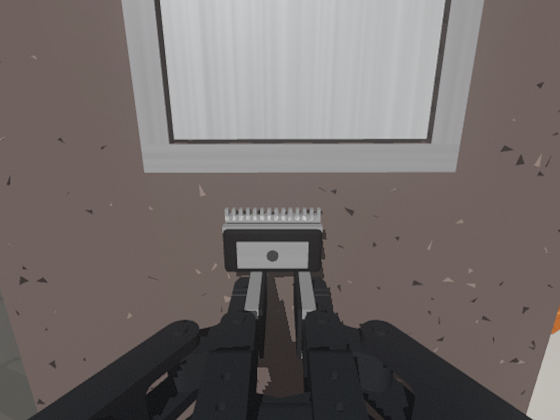

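```bash
python3 -m crank '[[0.7,1,0,0,0,0,0],[0.7,0.5,0,0,0,0,0],[0.7,0.5,0,0,0,0,0],[0.7,0,0,0,0,0,0],[0.7,-1,0,0,0,0,0]]';python3 -m crank '[[0.7,-1,0,0,0,0,0],[0.7,-1,0,-2,0,0,0],[0.2,0,0,-4,0,0,0],[-0.8,0,0,-3,0,0,0],[-0.8,0,0,0,0,0,0]]'
python3 - <<'E'
from h import *
import cv2
go(W(-11,0,100),down(xs))
c=read_camera("wrist"); cv2.imwrite(f"pics/wrist4.png",c["color"][:,:,::-1])
c=read_camera("side"); cv2.imwrite(f"pics/side4.png",c["color"][:,:,::-1])
print(get_state()["qpos"])
E
```

```text
time: 7.55
eef_pos: [0.5214, -0.172, 0.1691]
tcp_rot: [0.74, 0.673, 0.0, -0.0]
contact_force: [-0.1, -1.0, -0.2]
opening: 0.152
time: 8.05
eef_pos: [0.5217, -0.1953, 0.2654]
tcp_rot: [0.741, 0.672, 0.002, 0.005]
contact_force: [0.6, -0.1, 0.8]
opening: 0.658
sill tcp mm [ -5.7 -80.5 115.4] shift cm [ 8.06 -0.55  1.5 ] turn deg [ 0.56  0.27 -0.06]
[-5.39772845e-01  1.08290501e-02  1.86379971e+00 -1.10387209e-04
  1.26512617e+00 -4.41879541e-01]
```

View pics/wrist4.png

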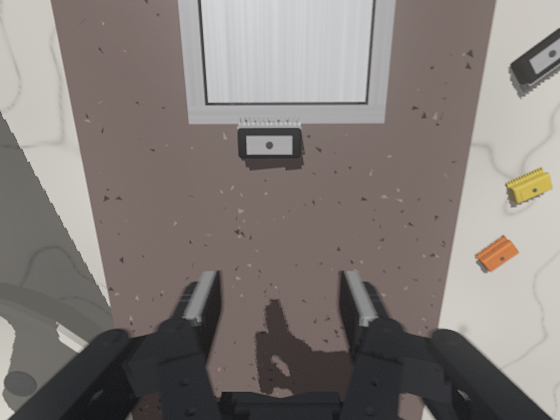

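```bash
python3 -m crank '[[-0.8,0,0,0,0,0,8.2],[-0.8,0,0,0,0,0,8.2],[-0.8,0,0,0,0,0,8.2],[-0.8,0,0,0,0,0,8.2],[-0.8,0,0,0,0,0,8.2]]';python3 -m crank '[[-0.8,0,0,0,0,0,8.2],[-0.8,0,0,0,0,0,8.2],[-0.8,0,0,0,0,0,8.2],[-0.8,0,0,0,0,0,8.2],[-0.8,0,0,0,0,0,8.2]]'; python3 -m crank '[[-0.8,0,0,0,0,0,8],[-0.8,0,-2.5,0,0,0,0],[-0.8,0,-2.5,0,0,0,0],[-0.8,0,-2.5,0,0,0,0],[-0.8,0,0,0,0,0,0]]'; python3 -m crank '[[-0.8,0,0,0,-5,0,0],[-0.8,0,0,0,-5,0,0],[-0.8,0,0,0,-5,0,0],[-0.8,0,0,0,-5,0,0],[-0.8,0,0,0,0,0,0]]'
cat >> h.py <<'E'
def tiltR(phi):
    return Ro.from_rotvec(-np.radians(phi)*xs)*down(-ys)
def tcpfor(x,yB,zB,phi,g,e):
    p=np.radians(phi); a=np.array([np.cos(p),-np.sin(p)]); f=np.array([-np.sin(p),-np.cos(p)])
    t=np.array([yB,zB])+a*g/2-f*e
    return W(x,*t)
E
python3 - <<'E'
from h import *
import cv2
go(tcpfor(-11,-48,40,20,76,6),tiltR(20)); print(get_state()["qpos"].round(2),get_state()["opening"])
c=read_camera("wrist"); cv2.imwrite(f"pics/wrist5.png",c["color"][:,:,::-1])
c2=read_camera("side"); cv2.imwrite(f"pics/side5.png",c2["color"][:,:,::-1])
c3=read_camera("scene"); cv2.imwrite(f"pics/scene5.png",c3["color"][:,:,::-1])
E
```

```text
time: 8.65
eef_pos: [0.5185, -0.1926, 0.2566]
tcp_rot: [0.93, 0.367, -0.001, -0.002]
contact_force: [-0.1, -0.3, -0.6]
opening: 0.896
time: 9.15
eef_pos: [0.5185, -0.1926, 0.2567]
tcp_rot: [1.0, 0.018, -0.002, -0.001]
contact_force: [0.6, 0.4, 0.5]
opening: 0.902
time: 9.65
eef_pos: [0.5259, -0.1159, 0.2569]
tcp_rot: [0.999, -0.047, -0.002, -0.001]
contact_force: [0.6, 0.3, -0.3]
opening: 0.904
time: 10.15
eef_pos: [0.5259, -0.1173, 0.2568]
tcp_rot: [0.984, -0.046, -0.01, 0.173]
contact_force: [0.3, -0.6, -0.8]
opening: 0.9
sill tcp mm [ -9.1  -2.5 106.8] shift cm [-0.16 -1.81  7.24] turn deg [-0.03  0.2   0.2 ]
[-0.26 -0.02  1.92 -0.37  1.2   1.53] 0.8995359588559969
```

View pics/wrist5.png

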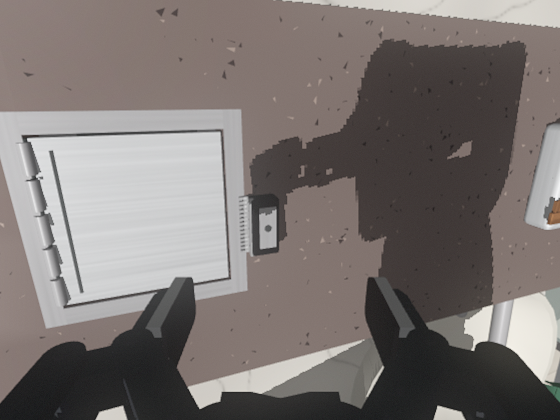

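View pics/side5.png

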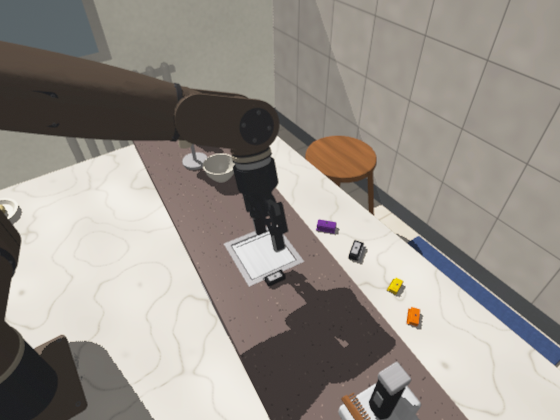

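View pics/scene5.png

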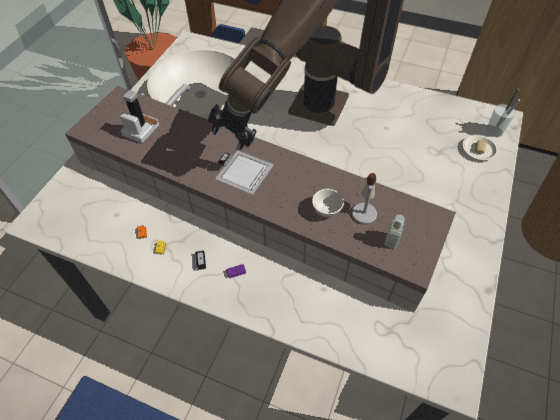

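```bash
python3 - <<'E'
from h import *
s,p,R=cur(); c=read_camera("wrist")
Rc=np.array(c["cam_to_world"])
o=R.inv().apply(Rc[:3,3]-p)*1000; print("cam in tool",o.round(1))
for q,y in(((191,280),-38),((366,280),38),((175,278),None),((382,278),None)):
    _,d=ray(c,q); d=R.inv().apply(d)
    if y is not None:
        k=(y-o[1])/d[1]; P=o+k*d
    else: P=o+d*(P[2]-o[2])/d[2]
    print(q,P.round(1))
for q,z in(((240,195),.15),((244,252),.15),((251,195),.164),((278,195),.164),((281,250),.164),((252,254),.164),((228,130),.15),((232,279),.15)): print(q,S(onz(c,q,z)).round(1))
E
```

```text
cam in tool [ 8.350e+01 -1.000e-01 -1.249e+02]
(191, 280) [  9.8 -38.    3.5]
(366, 280) [ 7.5 38.   7.5]
(175, 278) [  8.5 -46.1   7.5]
(382, 278) [ 8.5 45.   7.5]
(240, 195) [ 10.4 -13.3   0. ]
(244, 252) [-33.8 -14.7   0. ]
(251, 195) [ 13.7 -17.6  14. ]
(278, 195) [ 11.9 -36.7  14. ]
(281, 250) [-29.9 -38.9  14. ]
(252, 254) [-29.5 -17.1  14. ]
(228, 130) [55.1 -7.   0. ]
(232, 279) [-54.6  -4.6   0. ]
```

```bash
python3 -m crank '[[-0.8,0,0,0,-5,0.2,0.2],[-0.8,0,0,0,0,0,0]]'
python3 - <<'E'
from h import *
go(tcpfor(-9.5,-48,42,25,76,6),tiltR(25)); go(tcpfor(-9.5,-48,5,25,76,6))
E
```

```text
time: 10.55
eef_pos: [0.5264, -0.1179, 0.2585]
tcp_rot: [0.975, -0.048, -0.009, 0.216]
contact_force: [0.6, 0.4, -0.4]
opening: 0.903
sill tcp mm [ -8.5  -3.  108.5] shift cm [-0.12 -2.53  7.33] turn deg [-0.05 -0.12 -0.15]
sill tcp mm [ -8.5  -3.  108.5] shift cm [-0.13 -4.09 10.68]
```

```bash
python3 -m crank '[[-0.8,-0.1,-0.8,2.5,0,0,0],[-0.8,0,-0.8,2.5,0,0,0],[-0.8,0,-0.8,2.3,0,0,0],[-0.8,0,-0.1,0,0,0,0],[-0.8,0,0,0,0,0,0]]'
python3 - <<'E'
from h import *
import cv2
go(tcpfor(-9.5,-48,5,25,76,6),tiltR(25))
c=read_camera("wrist"); cv2.imwrite(f"pics/wrist6.png",c["color"][:,:,::-1])
c=read_camera("side"); cv2.imwrite(f"pics/side6.png",cv2.resize(c["color"][180:330,180:380,::-1],None,fx=4,fy=4,interpolation=cv2.INTER_CUBIC))
E
```

```text
time: 11.05
eef_pos: [0.5253, -0.1265, 0.1828]
tcp_rot: [0.975, -0.049, -0.009, 0.216]
contact_force: [0.4, -0.4, 0.8]
opening: 0.902
sill tcp mm [ -8.8 -11.7  32.8] shift cm [-0.08 -1.68  3.45] turn deg [-0.05 -0.14 -0.22]
```

View pics/wrist6.png

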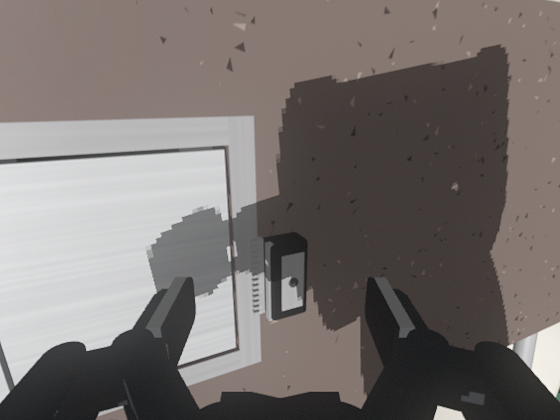

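View pics/side6.png

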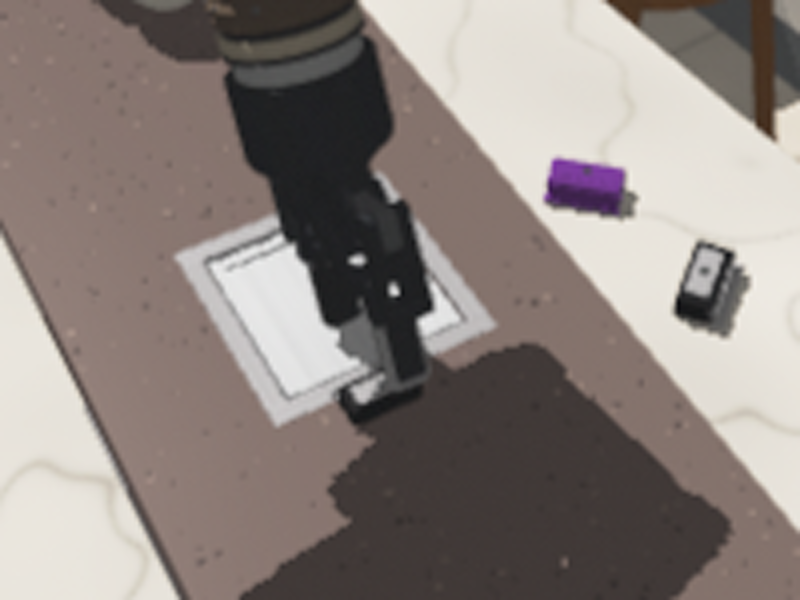

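```bash
python3 -m crank '[[-0.8,0,-0.42,0.9,0,0,0],[-0.8,0,-0.42,0.9,0,0,0],[-0.8,0,0,0,0,0,0]]'
python3 - <<'E'
from h import *
import cv2
go(tcpfor(-9.5,-48,5,25,76,6),tiltR(25))
s,p,R=cur()
c=read_camera("wrist"); cv2.imwrite(f"pics/wrist7.png",c["color"][:,:,::-1])
c=read_camera("side"); im=cv2.resize(c["color"][180:330,180:380,::-1],None,fx=4,fy=4,interpolation=cv2.INTER_CUBIC)
for y in(-46,-38,38,46):
  for x in(-11,11):
    q=proj(c,p+R.apply([x/1000,y/1000,.006])); q=(q-[180,180])*4; cv2.circle(im,(int(q[0]),int(q[1])),3,(0,0,255) if y<0 else (0,255,0),-1)
cv2.imwrite("pics/side7.png",im)
E
```

```text
time: 11.45
eef_pos: [0.5251, -0.1259, 0.1615]
tcp_rot: [0.975, -0.048, -0.009, 0.216]
contact_force: [0.4, 0.4, 0.5]
opening: 0.898
sill tcp mm [ -9.1 -11.1  11.5] shift cm [-0.04 -0.73  1.55] turn deg [-0.02 -0.14 -0.15]
```

View pics/side7.png

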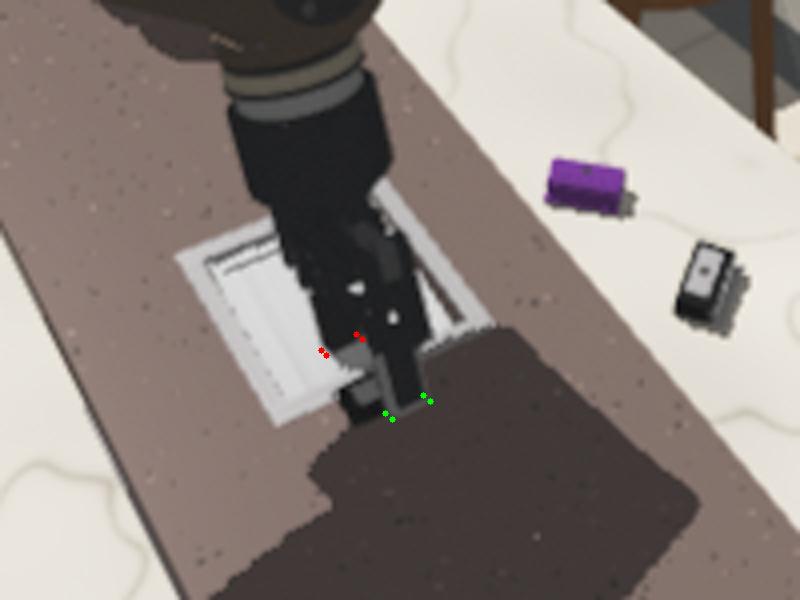

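View pics/wrist7.png

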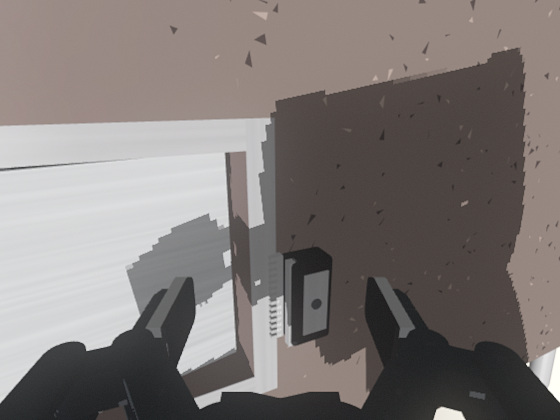

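```bash
python3 -m crank '[[-0.8,0,-0.23,0.5,0,0,0],[-0.8,0,-0.23,0.5,0,0,0],[-0.8,0,-0.23,0.5,0,0,0],[-0.8,0,0,0,0,0,0]]'
python3 - <<'E'
from h import *
import cv2
go(tcpfor(-9.5,-48,4,25,76,6),tiltR(25))
s,p,R=cur(); print(s["contact_force"])
c=read_camera("wrist"); cv2.imwrite(f"pics/wrist8.png",c["color"][:,:,::-1])
c=read_camera("side"); im=cv2.resize(c["color"][180:330,180:380,::-1],None,fx=4,fy=4,interpolation=cv2.INTER_CUBIC)
cv2.imwrite("pics/side8.png",im)
E
```

```text
time: 11.95
eef_pos: [0.5251, -0.1262, 0.1451]
tcp_rot: [0.975, -0.048, -0.009, 0.216]
contact_force: [0.4, 0.4, 0.5]
opening: 0.901
sill tcp mm [ -9.  -11.4  -4.9] shift cm [-0.05 -0.11  0.14] turn deg [-0.   -0.14 -0.16]
[0.42670396 0.39930521 0.51101961]
```

View pics/side8.png

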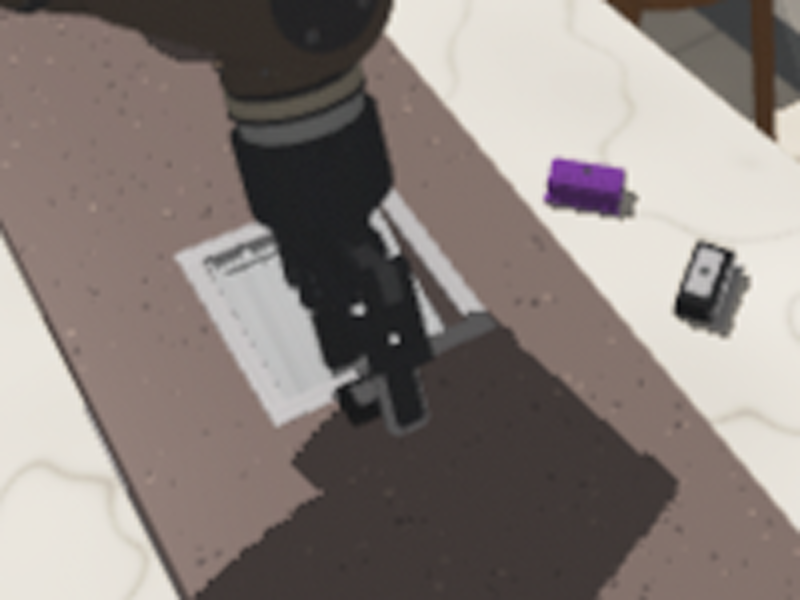

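View pics/wrist8.png

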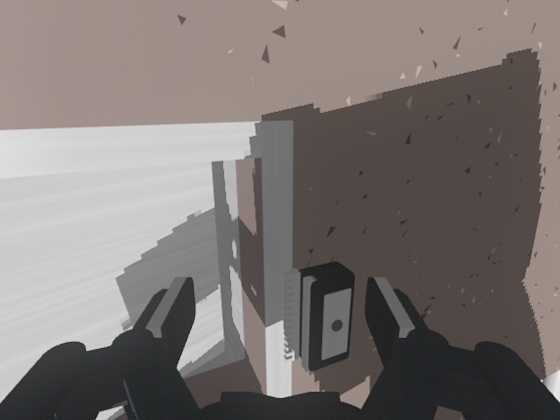

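```bash
python3 -m crank '[[-0.8,0,-0.06,0.13,0,0,0],[-0.8,0,-0.63,-0.3,0,0,0],[-0.8,0,-0.63,-0.3,0,0,0],[-0.8,0,-0.63,-0.3,0,0,0],[-0.8,0,0,0,0,0,0]]'
python3 - <<'E'
from h import *
import cv2
go(tcpfor(-9.5,-27,4,25,76,6),tiltR(25))
c=read_camera("wrist"); cv2.imwrite(f"pics/wrist9.png",c["color"][:,:,::-1])
E
```

```text
time: 12.55
eef_pos: [0.5278, -0.1044, 0.1451]
tcp_rot: [0.975, -0.048, -0.008, 0.216]
contact_force: [-0.6, -0.6, 2.5]
opening: 0.897
sill tcp mm [-8.5 10.5 -4.9] shift cm [-0.1  -0.02  0.17] turn deg [-0.01 -0.24 -0.14]
```

View pics/wrist9.png

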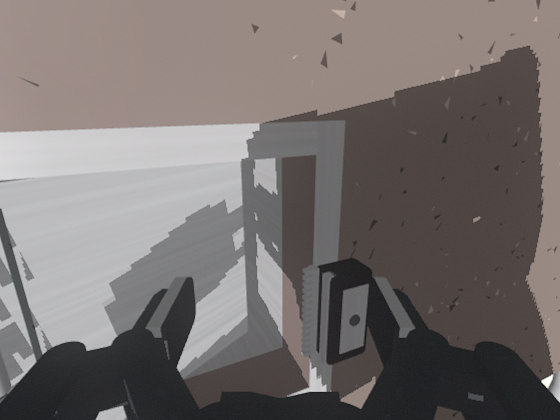

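```bash
python3 -m crank '[[-0.8,0,-0.06,0.13,0,0,0],[-0.8,0,-0.45,-0.21,0,0,0],[-0.8,0,-0.45,-0.21,0,0,0],[-0.8,0,0,0,0,0,0]]'
python3 - <<'E'
from h import *
import cv2
go(tcpfor(-9.5,-17,4,25,76,6),tiltR(25))
c=read_camera("wrist"); cv2.imwrite(f"pics/wrist10.png",c["color"][:,:,::-1])
E
```

```text
time: 13.0
eef_pos: [0.5287, -0.0958, 0.144]
tcp_rot: [0.975, -0.048, -0.009, 0.217]
contact_force: [-1.4, -4.4, 3.8]
opening: 0.899
sill tcp mm [-8.4 19.2 -6. ] shift cm [-0.11 -0.1   0.02] turn deg [ 0.1  -0.2  -0.17]
```

View pics/wrist10.png

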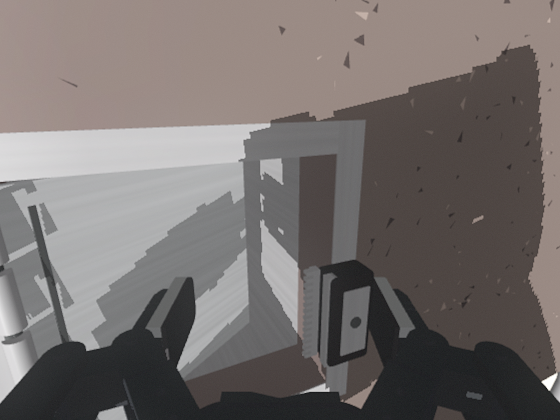

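```bash
python3 -m crank '[[-0.8,0,-0.45,-0.21,0,0,0],[-0.8,0,-0.45,-0.21,0,0,0],[-0.8,0,0,0,0,0,0]]'
python3 - <<'E'
from h import *
import cv2
go(tcpfor(-9.5,-7,4,25,76,6),tiltR(25))
c=read_camera("wrist"); cv2.imwrite(f"pics/wrist11.png",c["color"][:,:,::-1])
E
```

```text
time: 13.35
eef_pos: [0.5296, -0.0852, 0.1432]
tcp_rot: [0.975, -0.049, -0.008, 0.216]
contact_force: [-0.3, -0.5, -0.7]
opening: 0.9
sill tcp mm [-8.5 29.8 -6.8] shift cm [-0.1  -0.01 -0.02] turn deg [-0.08 -0.22 -0.23]
```

View pics/wrist11.png

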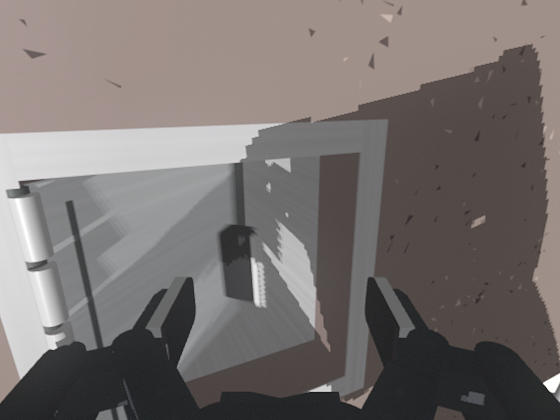

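```bash
python3 -m crank '[[-0.8,0,0,0,0,0,0],[-0.8,0,0,0,0,0,0],[-0.8,0,0,0,0,0,0]]'
python3 - <<'E'
from h import *
import cv2
c=read_camera("wrist"); cv2.imwrite(f"pics/wrist12.png",c["color"][:,:,::-1]); cv2.imwrite("pics/wrist12c.png",cv2.resize(c["color"][140:400,20:380,::-1],None,fx=2.2,fy=2.2))
E
```

```text
time: 13.7
eef_pos: [0.5296, -0.0856, 0.1437]
tcp_rot: [0.975, -0.049, -0.008, 0.216]
contact_force: [0.1, -2.0, 4.3]
opening: 0.899
```

View pics/wrist12c.png

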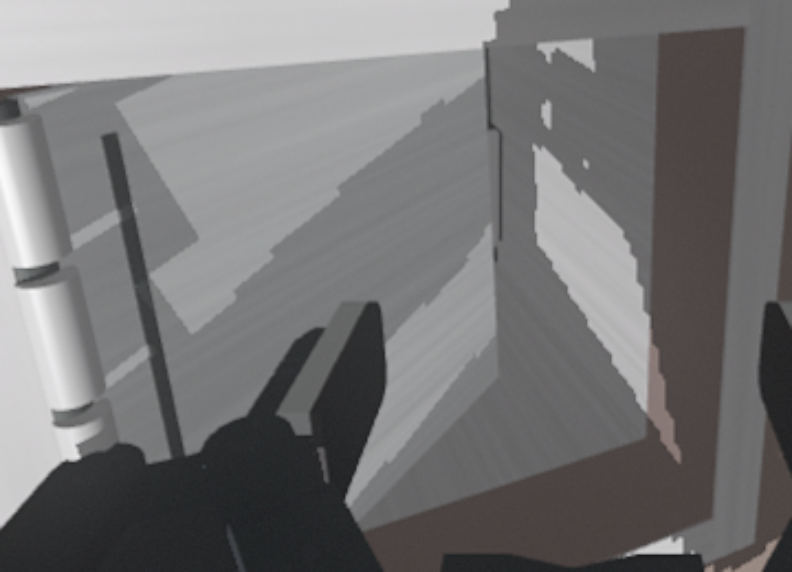

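```bash
python3 -m crank '[[-0.8,0,-0.3,0,-4,0,0],[-0.8,0,0,0.4,-2,0,0],[-0.8,0,0,0,0,0,0],[-0.8,0,0,0,0,0,0]]'
python3 - <<'E'
from h import *
import cv2
go(tcpfor(-9.5,-7,4,25,76,6),tiltR(25))
c=read_camera("wrist"); cv2.imwrite("pics/wrist13c.png",cv2.resize(c["color"][140:400,20:380,::-1],None,fx=2.2,fy=2.2))
c=read_camera("scene"); cv2.imwrite("pics/scene13c.png",cv2.resize(c["color"][120:220,180:300,::-1],None,fx=6,fy=6))
E
```

```text
time: 14.15
eef_pos: [0.5361, -0.0873, 0.151]
tcp_rot: [0.961, -0.05, -0.004, 0.271]
contact_force: [-6.9, -4.3, 38.2]
opening: 0.899
sill tcp mm [-1.8 28.4  1. ] shift cm [-0.78 -0.52  0.55] turn deg [ 6.46 -0.98 -0.59]
```

View pics/wrist13c.png

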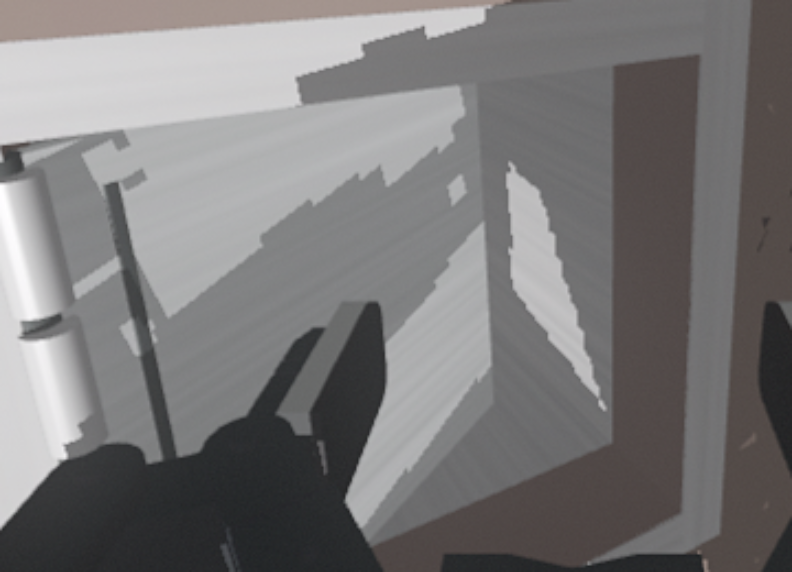

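View pics/scene13c.png

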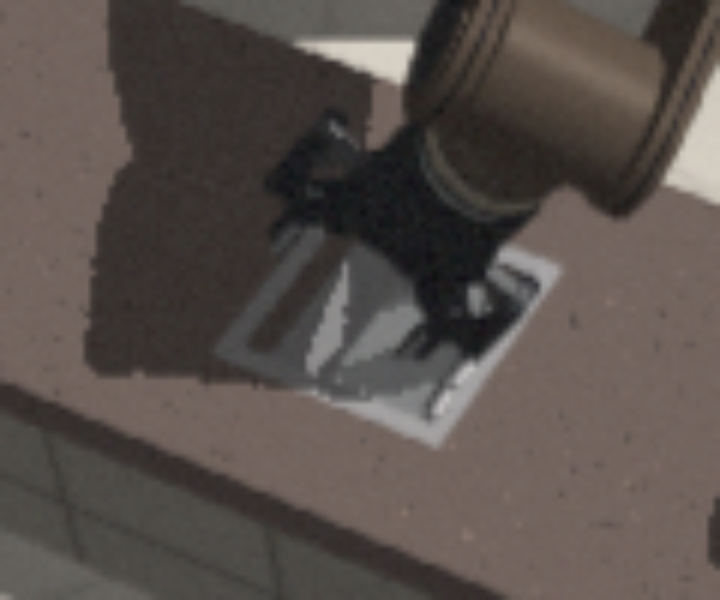

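Force is 38 N, so I'm backing straight out. The head is already inside: it is gone from the sill and the flap is clear.

```bash
python3 -m crank '[[-0.8,0,0.5,-0.6,0,0,0],[-0.8,0,0.5,-0.8,0,0,0]]'; python3 -m crank '[[-0.8,0,0.8,-1.3,0,0,0],[-0.8,0,1,-1.7,0,0,0],[-0.8,0,1,-1.7,0,0,0]]'
python3 - <<'E'
from h import *
import cv2
go(tcpfor(-9.5,-7,4,25,76,6),tiltR(25))
c=read_camera("wrist"); cv2.imwrite("pics/wrist14.png",c["color"][:,:,::-1])
E
```

```text
time: 14.45
eef_pos: [0.5302, -0.0867, 0.1572]
tcp_rot: [0.962, -0.048, -0.01, 0.267]
contact_force: [1.4, -3.6, 2.0]
opening: 0.896
time: 14.75
eef_pos: [0.5277, -0.0848, 0.2092]
tcp_rot: [0.963, -0.048, -0.013, 0.266]
contact_force: [-0.5, 0.1, 0.5]
opening: 0.906
sill tcp mm [-10.5  30.   59.2] shift cm [ 0.1  -3.37  5.65] turn deg [ 5.84  0.05 -0.1 ]
```

View pics/wrist14.png

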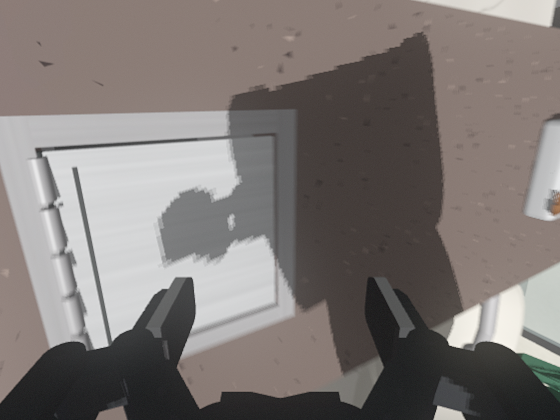

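The wrist view shows the flap flush and shut (50–275, 135–340) and nothing left on the sill by the chute. I'll lift clear and check everything else.

```bash
python3 -m crank '[[-0.8,0,1.5,-2.6,0,0,0],[-0.8,0,1.5,-2.6,0,0,0],[-0.8,0,1.5,-2.6,0,0,0],[-0.8,0,0,0,0,0,0],[-0.8,0,0,0,0,0,0]]'
python3 - <<'E'
from h import *
import cv2
im={}
for n in("scene","side"):
    c=read_camera(n); cv2.imwrite(f"pics/{n}15.png",c["color"][:,:,::-1])
    for t in ("flask","brush_stand","bowl","dock"):
        L=place_of(t,n)
        if L: print(n,t,onz(c,L[0]["location"],.15)[:2].round(3),L[0]["location"])
print(get_state()["contact_force"])
E
```

```text
time: 15.3
eef_pos: [0.5285, -0.0836, 0.2994]
tcp_rot: [0.963, -0.048, -0.011, 0.266]
contact_force: [-1.5, -0.5, -0.7]
opening: 0.898
scene flask [0.61  0.422] [392.6, 238.5]
scene bowl [0.582 0.215] [325.2, 208.6]
scene dock [ 0.507 -0.464] [140.0, 130.7]
side bowl [0.582 0.213] [221.0, 180.5]
[0.01064575 0.18655211 0.46683081]
```

View pics/scene15.png

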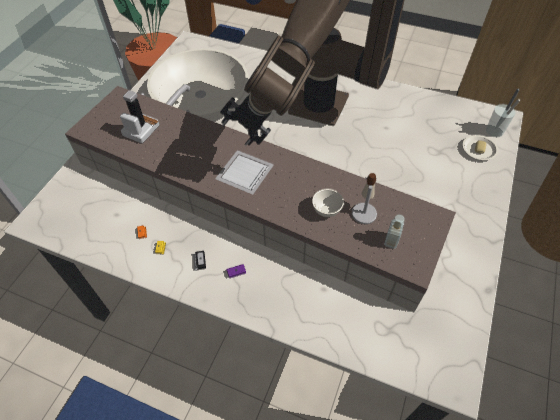

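View pics/side15.png

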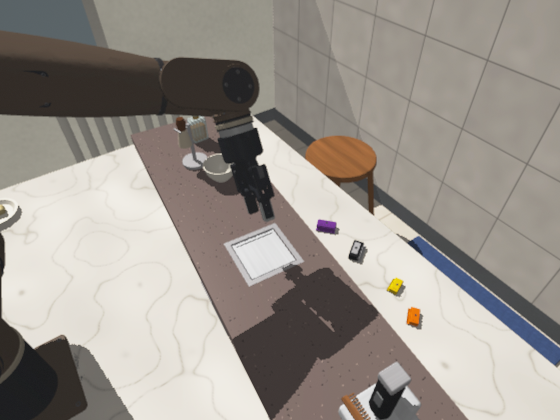

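Both views show the flap shut, the sill clear, and the flask, brush stand, bowl and dock where they started. The mark at the lip in the side view is part of the hand's shadow.

```bash
python3 - <<'E'
from plant import *
print(get_state()["dq"].round(3)); print(sign_off())
E
```

```text
[-0.    -0.005 -0.004  0.001 -0.    -0.002]
the job is handed in; nothing more can be done
None
```

The blade head is in the chute, the flap has shut behind it, and the job was handed in at about 16 s.

- **Push along the sill:** I squared the head up and pushed it to the lip with nearly closed fingers. It was never gripped or lifted.
- **Over the lip:** I tilted the open hand 25° so one finger held the flap down while the other pushed the head in. I then lifted the hand straight out.

**Last checks:**
- The wrist, scene and side pictures show the flap flush and nothing left by the chute.
- The flask, bowl and dock measure within about 6 mm of their first positions in the scene view. The networks did not find the brush stand in the last pictures, so I judged by eye that it had not moved.
- After the drop I saw the head fall below the flap, but I never saw it resting on the bin floor.

**High force reading:** After the drop I tilted the hand 6° more to see into the chute, and the contact force rose to 38 N. Something on the hand probably met the trim or hinge, and I backed off at once. The limit for the gripper's body is 40 N. I only read the force at the end of each call, so a brief higher peak can't be ruled out.

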